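# Clear the jammed specimen jars and lock the sampler lane

### The arm

A 6-joint arm with a two-finger parallel gripper is mounted at the origin on the work surface. World frame = base frame: x ahead of the robot, y to its left, z up, the work surface at z = 0. Lengths are in m, angles in rad, forces in N, time in s.
With the tool pointing down it reaches from about 0.375 to 0.9 m from the base axis. Payload 3.1 kg.
Tool frame: the origin (TCP) lies at the centre of the arm's flange, where the gripper is bolted on; the fingertips stand 173 mm ahead of it and the grasp point (between the pads) lies 155 mm ahead of it; z points along the fingers, y is the line along which they close (so a half turn about z gives the same grasp; the last joint's range is limited). The gripper opens to 85 mm and grips with 20 to 120 N. Pads are 22 mm wide; open, the fingers measure 114 mm over their backs; the gripper's body (76 mm by 85 mm) begins 54 mm behind the grasp point. The pads swing forward as they close: fully open they stand 13 mm farther back than shut.
Start: joints at [-1.357, 0.527, 1.433, -0, 1.181, -0.178], TCP at [0.239, -0.577, 0.405] pointing down, gripper open.
Joint ranges: [-3.08, 3.08], [-0.75, 2.2], [0.22, 2.44], [-1.43, 4.57], [0, 2.65], [-2.85, 2.85]. Speed limits (rad/s): [2.79, 2.79, 3.14, 3.14, 3.14, 3.14].

### API

Orientations are given as a 3x3 rotation matrix whose columns are the frame's x, y, z axes.
In Python, from bench import bot, optics gives the robot as it stands. The module is installed in compiled form; this text tells all that it offers.
- The arm moves only by the tool move_arm, never from a script. Its argument "steps" is a list of rows, each an object with "claw": the finger opening in mm, from 0 to 85.4; "delta_pos": the shift along the tool's x, y, z in mm, a list of three; "angular": the turn, a rotation vector about the tool's x, y, z in rad, a list of three. A call has 1 to 20 rows; each row shifts and turns the commanded pose from where the row before left it, along the tool's axes as they then stand; what a row does not reach is not made up. A row lasts 1/8 s, in which the tool goes at most 62.5 mm and 10.7 degrees, less where a joint would pass 70% of its speed; a pose out of reach is approached as far as the arm can. A call is refused whole if a number of a shift passes 62.5 or a number of a turn 0.188, either way. A call with a gripper value outside its range is refused whole. The fingers move at their own pace and stop on an object; "force" is the grip in N (left out, the last holds). Time passes only in rows, so rows that do not move let the fingers close. It gives the time, the measured TCP pose, the force, the opening and the grip force at its end, in the units of the state.
- bot.get_obs(): the state, without advancing time (a new reading comes with each control period).
- optics.capture(name): name is "scene" or "top"; returns a dict with "img" (384x512x3 uint8, red, green, blue), "vfov" (degrees; the focal length in pixels is half the picture's height over the tangent of half this angle, whatever the lens; pixels are square), "cx", "cy" (the principal point, pixels), "R" (3x3) and "t" (3): a world point X has camera coordinates R X + t. Camera axes: x right, y down, z forward; pixel columns grow to the right and rows downward; lengths in m; the calibration is good to about 2 mm. A picture is of the moment at which its call begins. There is no depth.
- bot.sign_off(): hands the job in; it is judged then, once.
The state is a dict: "time_s": time; "joint_positions": joint angles; "joint_velocities": joint speeds; "joint_torque": joint torques, N m; "ee_pos": TCP position; "orientation": TCP orientation; "ft_force": force on the tool from outside, world axes, zero at the start; "moment": the same for the moment, N m; "finger_gap": finger opening in m; "gripper_force": force on a finger pad.
Only numpy, scipy, OpenCV 4.12 (cv2) and the standard library are available. Lean on these libraries where they do the work, as an engineer would, in place of code of your own. Each camera call takes 0.05 s, during which the arm holds its last target. There are 200 camera calls.

### The job

The specimen jars on the analyser's sampler deck have jammed shoulder to shoulder at the narrow mouth of the lane. First nudge one of the two wedged jars back into the bay by at least half its width, then slide every jar on the deck into the lane in single file, the first one right up to the end stop, and finally turn the blue lock ring by its thumb pin fully round to the green locked mark so that its finger closes the mouth behind them. The caps are loosened, so keep the jars upright and slide them along the floor without lifting them out of the recess, and leave the blue-capped pot, the bottle and the carton beside the work where they are.

Things in the scene. Friction and masses are not known exactly. Their poses are not given: they have to be found in the camera images.
- deck: White sampler deck of a urine analyser, fixed to the bench, turned by up to 9 degrees. Origin at bench level below the centre of the lane mouth; x away from the robot, y to the left, z up; deck top at z 70 mm. Sunk in it, with a level black floor at z 40 mm, is the loading bay (x -75 to 75, y 0 to 205 mm). The recess walls are 30 mm high, so jars stand 40 mm above the deck top.
- lane_mouth (a point): point on the black floor at the centre of the lane mouth, deck frame (0, 0, 40) mm, axes as the deck. From here the straight lane, 56 mm wide, 30 mm deep and 345 mm long, runs towards deck -y. Slanting shoulders run from the mouth's corners (deck x +-28, y 0) back to the bay sides (x +-75, y 25 mm). Six jars just fit in the lane behind the ring's finger.
- lane_stop (a point): point on the black floor at the foot of the closed end stop, on the lane's centre line, deck frame (0, -345, 40) mm: a jar touching the stop has its centre at deck y -320 mm
- jar1: one of the two wedged jars: round specimen jar, white with a yellow cap, straight-sided, 50 mm diameter, 70 mm tall, 0.10 to 0.20 kg (cap is the top 17 mm), smooth: it slides easily on the deck (friction about 0.25). Origin at the centre of its underside, z up. It starts against a shoulder of the mouth (deck x about -26 or 26, y about 29 mm), touching or nearly touching jar2.
- jar2: the other wedged jar, same as jar1, on the other side of the mouth
- jar3: specimen jar like jar1, standing in the bay close behind the wedged pair
- jar4: specimen jar like jar1, somewhere further back in the bay; may be absent
- jar5: specimen jar like jar1, somewhere further back in the bay; may be absent
- jar6: specimen jar like jar1, somewhere further back in the bay; may be absent
- lock_ring_part (a joint): angle (rad) of the blue lock ring, 72 mm diameter, on a fixed steel hub (44 mm diameter, top at z 100 mm) beside the mouth. 0 = released; it grows counter-clockwise seen from above to 2.094, its end of travel = locked, pin at the green mark. It starts between 0 and 0.3, turns with a light friction of about 0.06 N m and stays where it is left.
- ring_axis (a point): on the vertical axis of the lock ring, at deck-top height, deck frame (95, -20, 70) mm
- ring_finger (a point): tip of the ring's retaining finger, a blue bar 14 mm wide reaching 102 mm from the axis, z 75 to 88 mm. Released it points 60 degrees from deck +x towards +y; it sweeps over the front of the bay and locked it points to deck -x, across the mouth at deck y -20 mm: a jar whose centre is not beyond deck y -52 mm is in its way.
- ring_pin (a point): centre of the top end of the ring's upright steel thumb pin, 14 mm diameter; top at z 121 mm, the pin stands 32 mm above the ring and 42 mm from the axis; it turns with the ring (at -30 degrees from deck +x when released, at the red mark; at deck +y of the axis when locked, at the green mark)
- wash_pot: bystander: small pot with blue cap, 42 mm diameter, 62 mm tall, on the deck top on the +x side of the lane; origin under its centre
- control_bottle: bystander: bottle with red cap, 60 mm diameter, 130 mm tall, on the bench on the +y side of the deck; origin under its centre
- strip_carton: bystander: white carton 110 x 70 x 100 mm on the bench on the +y side of the deck; origin under its centre
Things that resemble listed ones, but are neither listed nor needed, are in the scene too. Leave any red look-alike of the jar2 alone.

How it is judged:
On the way, in this order (a step that is already met when the one before it is completed fails the run):
1. one of the two wedged jars is nudged back clear of the mouth, at least about 20 mm, into the bay (y of any of jar1, jar2 in the frame of deck above 0.05 m), for 0.2 s.
2. every jar stands in the lane in single file, the first at the end stop (y of each of jar1, jar2, jar3, jar4, jar5, jar6 in the frame of deck below -0.05 m and x of jar1 in the frame of deck between -0.012 and 0.012 m and angle between each of jar1, jar2, jar3, jar4, jar5, jar6's own z axis and vertical below 0.15 rad and z of each of jar1, jar2, jar3, jar4, jar5, jar6 in the frame of deck below 0.046 m and x of jar2 in the frame of deck between -0.012 and 0.012 m and x of jar3 in the frame of deck between -0.012 and 0.012 m and x of jar4 in the frame of deck between -0.012 and 0.012 m and x of jar5 in the frame of deck between -0.012 and 0.012 m and x of jar6 in the frame of deck between -0.012 and 0.012 m and y of any of jar1, jar2, jar3, jar4, jar5, jar6 in the frame of deck below -0.31 m), for 0.2 s.
3. the lock ring is turned to its locked mark (value of joint lock_ring_part above 1.97 rad), for 0.2 s.
At the end, for the whole second after the job is handed in: Every jar present stands upright on the lane floor, within 12 mm of the lane's centre line and more than 50 mm past the mouth; the first is within 10 mm of the end stop (its centre beyond deck y -310 mm); the lock ring is at its locked mark within about 0.12 rad; everything at rest (all of step 2 and value of joint lock_ring_part above 1.97 rad and velocity of joint lock_ring_part below 0.05 rad/s and linear speed of each of jar1, jar2, jar3, jar4, jar5, jar6 below 0.02 m/s); the robot touches nothing.
It fails at once if a jar is lifted out of the recess (more than 30 mm off the floor) (z of any of jar1, jar2, jar3, jar4, jar5, jar6 in the frame of deck above 0.07 m).
It fails at once if a jar is tipped over (angle between any of jar1, jar2, jar3, jar4, jar5, jar6's own z axis and vertical above 0.6 rad).
It fails at once if a bystander is pushed more than 30 mm or knocked over (distance of any of wash_pot, control_bottle, strip_carton from where it was at the start of the episode above 0.03 m or angle between any of wash_pot, control_bottle, strip_carton's own z axis and vertical above 0.4 rad).
Of jar4, jar5, jar6 only 1 to 3 are there at a start; the rules pass over those that are not, and their reading is None.
At some moment in a run one of jar3, jar4, jar5, jar6 may be knocked a few centimetres aside while the robot is not near it.
Once in a run the grip may slacken for a moment while it holds something.
It also fails if it takes over 208 s, if anything falls off the work surface, if the arm or the gripper's body presses on something with over 40 N, if the wrist force passes 120 N, or if a joint passes its speed limit or range.

## Working session

There is one attempt and no reset: what is moved stays moved. The work goes in short steps, Python scripts to look and compute and a tool call to move; the robot and the scene stay as the last step left them, time stands still between calls to the robot, and variables do not carry over. Pictures are saved under pics/ and viewed, at most 14 in all, crops included, and the job is handed in when it is done.

Besides the shell and the picture viewer there is one more tool, called after ">>>" as name(argument=value, ...), one argument or row to a line, values as JSON. move_arm: Moves the arm, as the interface text tells. Its arguments: {"type":"object","properties":{"steps":{"type":"array"},"force":{"type":"number"}},"required":["steps"]}

```bash
mkdir -p pics
cat > h.py <<'E'
import numpy as np, cv2
from bench import bot, optics
def cap(n,name=None):
    c=optics.capture(n); c['f']=c['img'].shape[0]/2/np.tan(np.radians(c['vfov'])/2)
    if name: cv2.imwrite('pics/'+name,cv2.cvtColor(c['img'],cv2.COLOR_RGB2BGR))
    return c
def ray(c,u,v,z):
    R=np.array(c['R']);o=-R.T@np.array(c['t']);d=R.T@np.array([(u-c['cx'])/c['f'],(v-c['cy'])/c['f'],1])
    return o+d*(z-o[2])/d[2]
def proj(c,X):
    p=np.array(c['R'])@np.array(X)+np.array(c['t']);return c['cx']+c['f']*p[0]/p[2],c['cy']+c['f']*p[1]/p[2]
E
python3 - <<'E'
from h import *
import json
for n in('top','scene'):
    c=cap(n,n+'0.png');print(n,c['f'],c['cx'],c['cy'],np.round(-np.array(c['R']).T@np.array(c['t']),3),np.round(c['R'],2).tolist())
s=bot.get_obs();print(s['time_s'],s['ee_pos'],np.round(s['orientation'],3),s['finger_gap'])
a=cv2.imread('pics/top0.png');b=cv2.imread('pics/scene0.png')
E
```

```text
top 389.0156087729964 254.54585533873592 193.18794795288585 [0.443 0.105 1.16 ] [[-0.01, -1.0, -0.01], [-1.0, 0.01, -0.07], [0.07, 0.01, -1.0]]
scene 470.90470061234373 257.371218430495 185.2944133303988 [ 1.574 -0.105  0.77 ] [[0.2, 0.98, -0.01], [0.5, -0.11, -0.86], [-0.84, 0.16, -0.52]]
0.1 [ 0.23919278 -0.57707467  0.40381411] [[ 0.924  0.383 -0.   ]
 [ 0.383 -0.924  0.002]
 [ 0.    -0.002 -1.   ]] 0.08525777465171244
```

View pics/top0.png

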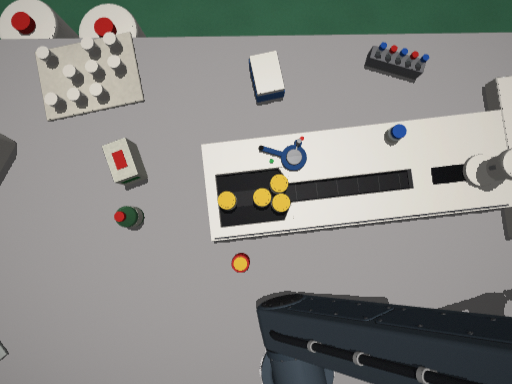

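View pics/scene0.png

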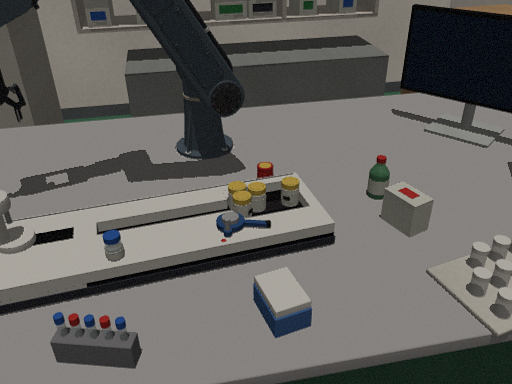

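Top view: four yellow-capped jars in the bay, at (279,184), (281,203), (262,198) and (227,201). The red look-alike is at (240,263), off the deck. The ring hub is at (294,157), the blue pot at (398,132), and the lane runs right to about (412,180). Next I'll measure these.

Run:
```python
from h import *
c=cap('top','t1.png');im=c['img'];hsv=cv2.cvtColor(im,cv2.COLOR_RGB2HSV)
def blobs(m,z,lo,hi,n):
    k,l,s,ce=cv2.connectedComponentsWithStats(m.astype(np.uint8))
    for i in range(1,k):
        if lo<s[i,4]<hi: print(n,ce[i].round(1),s[i,4],ray(c,*ce[i],z).round(4))
H,S,V=[hsv[...,i].astype(int) for i in range(3)]
y=(H>18)&(H<32)&(S>150)&(V>140)
g=cv2.medianBlur((y*255).astype(np.uint8),3)
m=cv2.distanceTransform(g,cv2.DIST_L2,5)
k,l,s,ce=cv2.connectedComponentsWithStats((m>5.5).astype(np.uint8))
for i in range(1,k):print('cap',ce[i].round(1),s[i,4],ray(c,*ce[i],.11).round(4))
sub=np.zeros_like(y);sub[100:240,195:512]=1
blobs((H>100)&(H<125)&(S>130)&(V>60)&sub,.08,8,2000,'blue')
blobs((H>40)&(H<90)&(S>100)&(V>60)&sub,.07,3,200,'green')
blobs(((H<8)|(H>172))&(S>120)&sub&(V>80),.07,3,200,'red')
# lane edges: dark runs in columns
P=[[],[]]
for u in range(310,400,5):
    col=im[150:215,u].mean(1);d=np.where(col<90)[0]
    if len(d):P[0].append(ray(c,u,150+d[0]-.5,.07)[:2]);P[1].append(ray(c,u,150+d[-1]+.5,.07)[:2])
for p in P:
    p=np.array(p);a=np.polyfit(p[:,1],p[:,0],1);print('edge',a,'ang',np.degrees(np.arctan(-a[0])),np.std(p[:,0]-np.polyval(a,p[:,1])))
print(im[178,400:425].mean(1).round())
w=((V>170)&(S<40)&sub).astype(np.uint8)
cr=cv2.resize(im[120:250,195:425],None,fx=3.4,fy=3.4,interpolation=cv2.INTER_CUBIC)
cv2.imwrite('pics/crop1.png',cv2.cvtColor(cr,cv2.COLOR_RGB2BGR))
```

```text
cap [278.8 183.1] 42 [0.5379 0.0502 0.11  ]
cap [261.7 196.8] 45 [0.5012 0.097  0.11  ]
cap [226.3 199.9] 41 [0.4936 0.1928 0.11  ]
cap [280.8 202.2] 43 [0.4862 0.0455 0.11  ]
cap [239.5 263.5] 4 [0.323 0.158 0.11 ]
blue [398.5 131.1] 155 [ 0.6837 -0.2882  0.08  ]
blue [288.3 156.3] 357 [0.6157 0.0213 0.08  ]
green [270.9 160.6] 11 [0.6054 0.0696 0.07  ]
red [301.8 138. ] 10 [ 0.669  -0.0185  0.07  ]
edge [-0.10712707  0.54378258] ang 6.114609106723417 0.0007823268177453893
edge [-0.10728226  0.49074448] ang 6.1234000629272325 0.0007773853742920037
[ 39.  39.  38.  39.  38.  38.  38.  36.  44.  55.  55.  54. 175. 215.
 216. 216. 216. 215. 215. 216. 216. 215. 215. 215. 215.]
```

View pics/crop1.png

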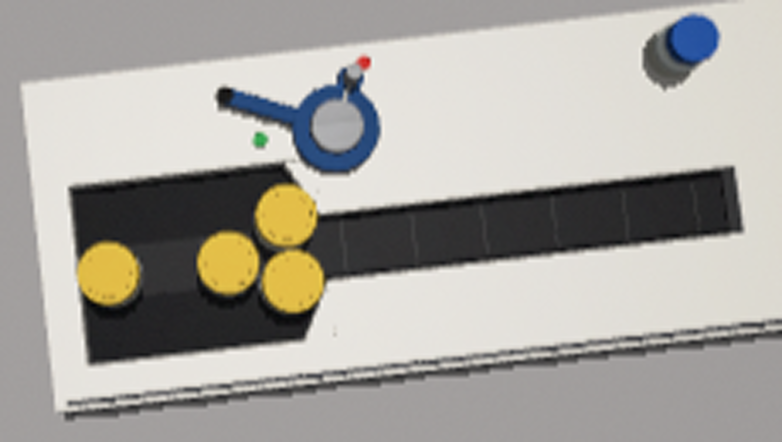

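The crop shows the wedged pair at crop (286,215) and (292,281), jar3 at (228,263) and jar4 at (108,272). The pin and red mark are at (350,72), the green mark at (260,140), and the finger points left. The jars in the bay have yellow caps and white bodies. The red look-alike at (240,263) is off the deck, and the blue pot and white vials are elsewhere.

```bash
cat >> h.py <<'E'
O=np.array([.5152,.0191]);th=np.radians(6.12);ex=np.array([np.cos(th),np.sin(th)]);ey=np.array([-np.sin(th),np.cos(th)])
def d2w(x,y): return O+ex*x/1e3+ey*y/1e3
def w2d(p): q=np.array(p)[:2]-O;return np.array([q@ex,q@ey])*1e3
E
python3 - <<'E'
from h import *
c=cap('top')
print('end',w2d(ray(c,411.5,178,.07)).round(1),'hub',w2d(ray(c,294.1,156.8,.1)).round(1),'green',w2d([.6054,.0696]).round(1),'red',w2d([.669,-.0185]).round(1))
for p in([.5379,.0502],[.5012,.097],[.4936,.1928],[.4862,.0455]):print(w2d(p).round(1))
print('pot',w2d(ray(c,398.5,131.1,.13)))
print('pin',w2d(ray(c,195+350/3.4,120+72/3.4,.121)))
c=cap('scene');hsv=cv2.cvtColor(c['img'],cv2.COLOR_RGB2HSV);m=((hsv[...,0]>18)&(hsv[...,0]<32)&(hsv[...,1]>130)&(hsv[...,2]>120)).astype(np.uint8)
k,l,s,ce=cv2.connectedComponentsWithStats(m)
for i in range(1,k):
  if s[i,4]>40: print(s[i],ce[i],ray(c,*ce[i],.105).round(3),w2d(ray(c,*ce[i],.105)))
s=bot.get_obs();p=w2d(s['ee_pos']);print('tcp',p,'yaw x-axis vs ex',np.degrees(np.arctan2(s['orientation'][1][0],s['orientation'][0][0]))-6.12)
E
```

```text
end [   0.4 -344.9] hub [ 93.8 -22.4] green [95.1 40.6] red [148.9 -53.8]
[25.9 28.5]
[-5.6 78.9]
[ -3. 175.]
[-26.   29.3]
pot [ 125.53915254 -304.1726383 ]
pin [131.65249225 -35.51575139]
[259 163  12   5  52] [264.69230769 164.94230769] [0.383 0.147 0.105] [-117.93171474  141.0395269 ]
[282 177  17   9 122] [289.95081967 181.04918033] [0.489 0.196 0.105] [ -7.18042456 178.35709786]
[228 181  23  20 280] [239.22857143 190.81785714] [0.51  0.05  0.105] [-2.2409129  31.18276828]
[248 182  18   9 129] [256.3255814 186.2248062] [0.496 0.099 0.105] [-10.36789503  81.77213688]
tcp [-337.98278045 -563.51748459] yaw x-axis vs ex 16.386316819961085
```

>>> move_arm(
  steps=[
    {"claw": 85,"delta_pos": [16,-14.5,0],"angular": [0,0,0]},
    {"claw": 85,"delta_pos": [33.3,-30,0],"angular": [0,0,0]},
    {"claw": 85,"delta_pos": [33.3,-30,0],"angular": [0,0,0]},
    {"claw": 85,"delta_pos": [33.3,-30,0],"angular": [0,0,0]},
    {"claw": 85,"delta_pos": [33.3,-30,0],"angular": [0,0,0]},
    {"claw": 85,"delta_pos": [33.3,-30,0],"angular": [0,0,0]},
    {"claw": 85,"delta_pos": [33.3,-30,0],"angular": [0,0,0]},
    {"claw": 85,"delta_pos": [33.3,-30,0],"angular": [0,0,0]},
    {"claw": 85,"delta_pos": [33.3,-30,0],"angular": [0,0,0]},
    {"claw": 85,"delta_pos": [33.3,-30,0],"angular": [0,0,0]},
    {"claw": 85,"delta_pos": [33.3,-30,0],"angular": [0,0,0]},
    {"claw": 85,"delta_pos": [33.3,-30,0],"angular": [0,0,0]},
    {"claw": 85,"delta_pos": [33.3,-30,0],"angular": [0,0,0]},
    {"claw": 85,"delta_pos": [33.3,-30,0],"angular": [0,0,0]},
    {"claw": 85,"delta_pos": [33.3,-30,0],"angular": [0,0,0]},
    {"claw": 85,"delta_pos": [33.3,-30,0],"angular": [0,0,0]},
    {"claw": 85,"delta_pos": [0,0,0],"angular": [0,0,-0.179]},
    {"claw": 85,"delta_pos": [0,0,0],"angular": [0,0,-0.179]},
    {"claw": 85,"delta_pos": [0,0,0],"angular": [0,0,-0.179]},
    {"claw": 85,"delta_pos": [0,0,0],"angular": [0,0,-0.179]},
  ],
)

```text
time_s: 2.75
ee_pos: [0.5364, 0.0503, 0.4047]
orientation: [[0.44, 0.898, -0.001], [0.898, -0.44, 0.001], [0.0, -0.001, -1.0]]
ft_force: [0.2, 0.4, 0.1]
finger_gap: 0.0847
gripper_force: 0.0
```

>>> move_arm(
  steps=[
    {"claw": 85,"delta_pos": [0,0,0],"angular": [0,0,-0.179]},
    {"claw": 85,"delta_pos": [0,0,0],"angular": [0,0,-0.179]},
    {"claw": 85,"delta_pos": [0,0,0],"angular": [0,0,-0.179]},
    {"claw": 85,"delta_pos": [0,0,0],"angular": [0,0,-0.179]},
    {"claw": 85,"delta_pos": [0,0,0],"angular": [0,0,-0.179]},
    {"claw": 85,"delta_pos": [0,0,0],"angular": [0,0,-0.179]},
    {"claw": 85,"delta_pos": [0,0,0],"angular": [0,0,-0.179]},
    {"claw": 85,"delta_pos": [0,0,0],"angular": [0,0,-0.179]},
    {"claw": 85,"delta_pos": [0,0,0],"angular": [0,0,-0.179]},
    {"claw": 85,"delta_pos": [0,0,0],"angular": [0,0,0]},
    {"claw": 85,"delta_pos": [0,0,0],"angular": [0,0,0]},
  ],
)

```text
time_s: 4.12
ee_pos: [0.5371, 0.0496, 0.4048]
orientation: [[-0.912, 0.411, -0.0], [0.411, 0.912, 0.0], [0.0, 0.0, -1.0]]
ft_force: [0.6, -0.2, -0.4]
finger_gap: 0.0851
gripper_force: 0.0
```

```bash
cat > g.py <<'E'
# python3 g.py X Y YAWdeck [Z_shut_tip_mm]: deltas from the present pose; rows in tool axes
import sys
from h import *
s=bot.get_obs();R=np.array(s['orientation']);p=w2d(s['ee_pos']);yaw=(np.degrees(np.arctan2(R[1,0],R[0,0]))-6.12)
print('t',s['time_s'],'tcp deck',p.round(1),'z',round(s['ee_pos'][2]*1e3,1),'yaw',round(yaw,1),'tilt',R[2,:2].round(4),'gap',round(s['finger_gap']*1e3,1),'gf',np.round(s['gripper_force'],1),'F',np.round(s['ft_force'],1),'q6',round(s['joint_positions'][5],2))
if len(sys.argv)>1:
    x,y,z=map(float,sys.argv[1:4]);q=d2w(x,y)
    print('tool delta mm',(R.T@(np.array([q[0],q[1],z/1e3+.173])-s['ee_pos'])*1e3).round(1))
E
python3 g.py 26 28.5 68
python3 - <<'E'
from h import *
print(bot.get_obs()['joint_positions'])
E
```

```text
t 4.125 tcp deck [25.1 28. ] z 404.8 yaw 149.6 tilt [0.0003 0.    ] gap 85.1 gf 0.0 F [ 0.6 -0.2 -0.4] q6 -1.26
tool delta mm [ -0.6   0.9 163.8]
[-1.15240618e-01  4.12534857e-01  1.64741818e+00  1.52328120e-04
  1.08194570e+00 -1.26223837e+00]
```

>>> move_arm(
  steps=[
    {"claw": 85,"delta_pos": [0,1,24],"angular": [0,0,0]},
    {"claw": 85,"delta_pos": [0,0,30],"angular": [0,0,0]},
    {"claw": 85,"delta_pos": [0,0,30],"angular": [0,0,0]},
    {"claw": 85,"delta_pos": [0,0,30],"angular": [0,0,0]},
    {"claw": 85,"delta_pos": [0,0,25],"angular": [0,0,0]},
    {"claw": 85,"delta_pos": [0,0,15],"angular": [0,0,0]},
    {"claw": 85,"delta_pos": [0,0,10],"angular": [0,0,0]},
    {"claw": 85,"delta_pos": [0,0,0],"angular": [0,0,0]},
    {"claw": 60,"delta_pos": [0,0,0],"angular": [0,0,0]},
    {"claw": 44,"delta_pos": [0,0,0],"angular": [0,0,0]},
    {"claw": 44,"delta_pos": [0,0,0],"angular": [0,0,0]},
    {"claw": 44,"delta_pos": [0,0,0],"angular": [0,0,0]},
    {"claw": 44,"delta_pos": [0,0,0],"angular": [0,0,0]},
    {"claw": 44,"delta_pos": [0,0,0],"angular": [0,0,0]},
  ],
  force=30,
)

```text
time_s: 5.88
ee_pos: [0.5384, 0.05, 0.2416]
orientation: [[-0.912, 0.409, 0.002], [0.409, 0.912, -0.0], [-0.002, 0.001, -1.0]]
ft_force: [-0.4, 0.6, 6.3]
finger_gap: 0.0493
gripper_force: 31.4
```

```bash
python3 g.py 46 68 68
```

```text
t 5.875 tcp deck [26.4 28.2] z 241.6 yaw 149.7 tilt [-0.0016  0.0005] gap 49.3 gf 31.4 F [-0.4  0.6  6.3] q6 -1.26
tool delta mm [ 3.1 44.3  0.6]
```

>>> move_arm(
  steps=[
    {"claw": 44,"delta_pos": [0,5,0],"angular": [0,0,0]},
    {"claw": 44,"delta_pos": [0.5,8,0],"angular": [0,0,0]},
    {"claw": 44,"delta_pos": [0.5,8,0],"angular": [0,0,0]},
    {"claw": 44,"delta_pos": [1,8,0],"angular": [0,0,0]},
    {"claw": 44,"delta_pos": [1,8,0],"angular": [0,0,0]},
    {"claw": 44,"delta_pos": [0,7,0],"angular": [0,0,0]},
    {"claw": 44,"delta_pos": [0,0,0],"angular": [0,0,0]},
    {"claw": 44,"delta_pos": [0,0,0],"angular": [0,0,0]},
    {"claw": 44,"delta_pos": [0,0,0],"angular": [0,0,0]},
    {"claw": 66,"delta_pos": [0,0,0],"angular": [0,0,0]},
    {"claw": 75,"delta_pos": [0,0,0],"angular": [0,0,0]},
    {"claw": 75,"delta_pos": [0,0,0],"angular": [0,0,0]},
    {"claw": 75,"delta_pos": [0,0,-25],"angular": [0,0,0]},
    {"claw": 75,"delta_pos": [0,0,-40],"angular": [0,0,0]},
    {"claw": 75,"delta_pos": [0,0,-15],"angular": [0,0,0]},
    {"claw": 75,"delta_pos": [0,0,0],"angular": [0,0,0]},
  ],
)

```text
time_s: 7.88
ee_pos: [0.5535, 0.0913, 0.3214]
orientation: [[-0.912, 0.409, 0.002], [0.409, 0.912, -0.0], [-0.002, 0.001, -1.0]]
ft_force: [0.4, 0.2, -0.0]
finger_gap: 0.0751
gripper_force: 0.0
```

```bash
cat > j.py <<'E'
from h import *
import sys
c=cap('top',sys.argv[1] if len(sys.argv)>1 else None)
hsv=cv2.cvtColor(c['img'],cv2.COLOR_RGB2HSV);H,S,V=[hsv[...,i].astype(int) for i in range(3)]
y=((H>18)&(H<32)&(S>150)&(V>140));m=cv2.distanceTransform(cv2.medianBlur((y*255).astype(np.uint8),3),cv2.DIST_L2,5)
k,l,s,ce=cv2.connectedComponentsWithStats((m>4).astype(np.uint8))
for i in range(1,k):print('cap',ce[i].round(1),s[i,4],w2d(ray(c,*ce[i],.11)).round(1))
c=cap('scene',sys.argv[2] if len(sys.argv)>2 else None);hsv=cv2.cvtColor(c['img'],cv2.COLOR_RGB2HSV);m=((hsv[...,0]>18)&(hsv[...,0]<32)&(hsv[...,1]>130)&(hsv[...,2]>120)).astype(np.uint8)
k,l,s,ce=cv2.connectedComponentsWithStats(m)
for i in range(1,k):
  if s[i,4]>40: print('scene',s[i,2:],ce[i].round(),w2d(ray(c,*ce[i],.105)).round(1))
E
python3 g.py -26 29.3 68; python3 j.py t2.png s2.png
```

```text
t 7.875 tcp deck [45.8 67.7] z 321.4 yaw 149.7 tilt [-0.0019  0.0008] gap 75.1 gf 0.0 F [ 0.4  0.2 -0. ] q6 -1.18
tool delta mm [ 42.8 -69.5  80.3]
cap [224.2 199.7] 46 [ -1.8 180.4]
scene [ 17   9 123] [290. 181.] [ -7.2 178.5]
scene [18  5 50] [259. 199.] [55.  68.2]
```

View pics/s2.png

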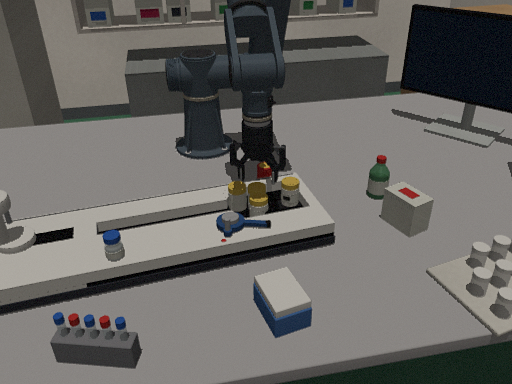

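Jar A now stands upright back in the bay at (258,205). The other three are unchanged. Next is jar B.

>>> move_arm(
  steps=[
    {"claw": 68,"delta_pos": [0,0,0],"angular": [0,0,0.1737]},
    {"claw": 68,"delta_pos": [0,0,0],"angular": [0,0,0.1737]},
    {"claw": 68,"delta_pos": [0,0,0],"angular": [0,0,0.1737]},
    {"claw": 68,"delta_pos": [0,0,0],"angular": [0,0,0.1737]},
    {"claw": 68,"delta_pos": [0,0,0],"angular": [0,0,0.1737]},
    {"claw": 68,"delta_pos": [0,0,0],"angular": [0,0,0.1737]},
    {"claw": 68,"delta_pos": [-9.6,-18,0],"angular": [0,0,0]},
    {"claw": 68,"delta_pos": [-9.6,-18,0],"angular": [0,0,0]},
    {"claw": 68,"delta_pos": [-9.6,-18,0],"angular": [0,0,0]},
    {"claw": 68,"delta_pos": [-9.6,-18,0],"angular": [0,0,0]},
    {"claw": 68,"delta_pos": [0,0,0],"angular": [0,0,0]},
    {"claw": 68,"delta_pos": [0,0,0],"angular": [0,0,0]},
  ],
)

```text
time_s: 9.48
ee_pos: [0.4865, 0.0456, 0.3201]
orientation: [[-0.106, 0.994, -0.0], [0.994, 0.106, 0.0], [0.0, -0.0, -1.0]]
ft_force: [0.4, 0.4, 0.9]
finger_gap: 0.0679
gripper_force: 0.0
```

```bash
python3 g.py -26 29.3 68; python3 j.py t3.png s3.png
```

```text
t 9.475 tcp deck [-25.8  29.4] z 320.1 yaw 90.0 tilt [ 0.0003 -0.0002] gap 67.9 gf 0.0 F [0.4 0.4 0.9] q6 -0.24
tool delta mm [-0.1 -0.2 79.1]
cap [226.4 199.7] 89 [ -2.4 174.7]
cap [240.  263.5] 26 [-176.5  157.3]
scene [12  5 52] [265. 165.] [-117.9  141. ]
scene [ 17   9 122] [290. 181.] [ -7.3 178.4]
scene [ 20  20 284] [257. 192.] [18.2 75.6]
```

>>> move_arm(
  steps=[
    {"claw": 68,"delta_pos": [0,0,20],"angular": [0,0,0]},
    {"claw": 68,"delta_pos": [0,0,30],"angular": [0,0,0]},
    {"claw": 68,"delta_pos": [0,0,20],"angular": [0,0,0]},
    {"claw": 68,"delta_pos": [0,0,9],"angular": [0,0,0]},
    {"claw": 68,"delta_pos": [0,0,0],"angular": [0,0,0]},
    {"claw": 55,"delta_pos": [0,0,0],"angular": [0,0,0]},
    {"claw": 44,"delta_pos": [0,0,0],"angular": [0,0,0]},
    {"claw": 44,"delta_pos": [0,0,0],"angular": [0,0,0]},
    {"claw": 44,"delta_pos": [0,0,0],"angular": [0,0,0]},
    {"claw": 44,"delta_pos": [0,6.5,0],"angular": [0,0,0]},
    {"claw": 44,"delta_pos": [0,6.5,0],"angular": [0,0,0]},
    {"claw": 44,"delta_pos": [0,6.5,0],"angular": [0,0,0]},
    {"claw": 44,"delta_pos": [0,6.3,0],"angular": [0,0,0]},
    {"claw": 44,"delta_pos": [-10,0,0],"angular": [0,0,0]},
    {"claw": 44,"delta_pos": [-15,0,0],"angular": [0,0,0]},
    {"claw": 44,"delta_pos": [-15,0,0],"angular": [0,0,0]},
    {"claw": 44,"delta_pos": [-15,0,0],"angular": [0,0,0]},
    {"claw": 44,"delta_pos": [-15,0,0],"angular": [0,0,0]},
    {"claw": 44,"delta_pos": [-15,0,0],"angular": [0,0,0]},
    {"claw": 44,"delta_pos": [0,0,0],"angular": [0,0,0]},
  ],
  force=25,
)

```text
time_s: 12.08
ee_pos: [0.5212, -0.0375, 0.2425]
orientation: [[-0.106, 0.994, 0.002], [0.994, 0.106, -0.001], [-0.002, 0.002, -1.0]]
ft_force: [0.3, -1.4, 5.5]
finger_gap: 0.0495
gripper_force: 26.7
```

```bash
python3 g.py 0 -319 68; python3 j.py t4.png s4.png
```

```text
t 12.075 tcp deck [ -0.1 -57. ] z 242.5 yaw 89.9 tilt [-0.0016  0.0021] gap 49.5 gf 26.7 F [ 0.3 -1.4  5.5] q6 -0.39
tool delta mm [-262.     0.3    1.9]
cap [263.5 177.7] 84 [45.2 67.9]
cap [261.5 196.7] 87 [-5.2 79.4]
cap [225.4 197.6] 44 [  3.6 176.7]
scene [ 17   9 123] [290. 181.] [ -7.2 178.5]
scene [ 20  20 280] [257. 192.] [17.9 76. ]
```

View pics/s4.png

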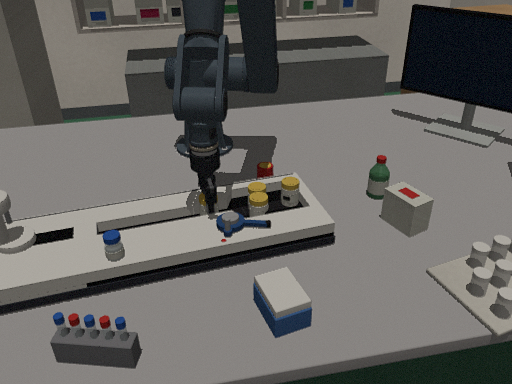

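Jar B is held in the lane mouth near (198,200), and side forces are near zero. I'll slide it to the end stop.

>>> move_arm(
  steps=[
    {"claw": 44,"delta_pos": [-12,0,0],"angular": [0,0,0]},
    {"claw": 44,"delta_pos": [-20,0,0],"angular": [0,0,0]},
    {"claw": 44,"delta_pos": [-20,0,0],"angular": [0,0,0]},
    {"claw": 44,"delta_pos": [-20,0,0],"angular": [0,0,0]},
    {"claw": 44,"delta_pos": [-20,0,0],"angular": [0,0,0]},
    {"claw": 44,"delta_pos": [-20,0,0],"angular": [0,0,0]},
    {"claw": 44,"delta_pos": [-20,0,0],"angular": [0,0,0]},
    {"claw": 44,"delta_pos": [-20,0,0],"angular": [0,0,0]},
    {"claw": 44,"delta_pos": [-20,0,0],"angular": [0,0,0]},
    {"claw": 44,"delta_pos": [-20,0,0],"angular": [0,0,0]},
    {"claw": 44,"delta_pos": [-20,0,0],"angular": [0,0,0]},
    {"claw": 44,"delta_pos": [-20,0,0],"angular": [0,0,0]},
    {"claw": 44,"delta_pos": [-15,0,0],"angular": [0,0,0]},
    {"claw": 44,"delta_pos": [-10,0,0],"angular": [0,0,0]},
    {"claw": 44,"delta_pos": [-5,0,0],"angular": [0,0,0]},
    {"claw": 44,"delta_pos": [0,0,0],"angular": [0,0,0]},
    {"claw": 44,"delta_pos": [0,0,0],"angular": [0,0,0]},
  ],
)

```text
time_s: 14.3
ee_pos: [0.5486, -0.2974, 0.2425]
orientation: [[-0.107, 0.994, 0.001], [0.994, 0.107, -0.002], [-0.002, 0.001, -1.0]]
ft_force: [-0.2, -0.4, 4.6]
finger_gap: 0.0496
gripper_force: 26.6
```

```bash
python3 g.py 45 67.9 68; python3 j.py t5.png s5.png
```

```text
t 14.3 tcp deck [  -0.5 -318.3] z 242.5 yaw 90.0 tilt [-0.0018  0.0009] gap 49.6 gf 26.6 F [-0.2 -0.4  4.6] q6 -0.78
tool delta mm [386.2  45.5   0.9]
cap [263.5 177.7] 84 [45.2 67.9]
cap [261.5 196.7] 87 [-5.2 79.4]
cap [226.4 199.7] 89 [ -2.4 174.7]
cap [240.  263.5] 26 [-176.5  157.3]
scene [12  5 52] [265. 165.] [-117.9  141. ]
scene [ 17   9 123] [290. 181.] [ -7.  178.2]
scene [ 20  20 288] [257. 192.] [18.2 75.8]
```

>>> move_arm(
  steps=[
    {"claw": 66,"delta_pos": [0,0,0],"angular": [0,0,0]},
    {"claw": 66,"delta_pos": [0,0,0],"angular": [0,0,0]},
    {"claw": 66,"delta_pos": [0,0,0],"angular": [0,0,0]},
    {"claw": 75,"delta_pos": [0,0,-30],"angular": [0,0,0]},
    {"claw": 75,"delta_pos": [0,0,-50],"angular": [0,0,0]},
    {"claw": 75,"delta_pos": [33,4,0],"angular": [0,0,0]},
    {"claw": 75,"delta_pos": [50,6,0],"angular": [0,0,0]},
    {"claw": 75,"delta_pos": [50,6,0],"angular": [0,0,0]},
    {"claw": 75,"delta_pos": [50,6,0],"angular": [0,0,0]},
    {"claw": 75,"delta_pos": [50,6,0],"angular": [0,0,0]},
    {"claw": 75,"delta_pos": [50,6,0],"angular": [0,0,0]},
    {"claw": 75,"delta_pos": [50,6,0],"angular": [0,0,0]},
    {"claw": 75,"delta_pos": [33,4,0],"angular": [0,0,0]},
    {"claw": 75,"delta_pos": [20,1.5,0],"angular": [0,0,0]},
    {"claw": 75,"delta_pos": [0,0,0],"angular": [0,0,-0.1745]},
    {"claw": 75,"delta_pos": [0,0,0],"angular": [0,0,-0.1745]},
    {"claw": 75,"delta_pos": [0,0,0],"angular": [0,0,-0.1745]},
    {"claw": 75,"delta_pos": [0,0,0],"angular": [0,0,-0.1745]},
    {"claw": 75,"delta_pos": [0,0,0],"angular": [0,0,-0.1745]},
    {"claw": 75,"delta_pos": [0,0,0],"angular": [0,0,-0.1745]},
  ],
)

```text
time_s: 16.9
ee_pos: [0.5527, 0.0912, 0.3216]
orientation: [[-0.916, 0.401, -0.0], [0.401, 0.916, -0.0], [0.0, -0.0, -1.0]]
ft_force: [0.3, 0.6, -0.5]
finger_gap: 0.0748
gripper_force: 0.0
```

```bash
python3 g.py 45.2 67.9 68; python3 j.py t6.png s6.png
```

```text
t 16.9 tcp deck [45.  67.7] z 321.6 yaw 150.3 tilt [ 0.0002 -0.0004] gap 74.8 gf 0.0 F [ 0.3  0.6 -0.5] q6 -1.19
tool delta mm [-0.1  0.3 80.6]
cap [407.2 177.8] 78 [-2.000e-01 -3.173e+02]
cap [224.2 199.7] 46 [ -1.8 180.4]
scene [ 17   9 122] [290. 181.] [ -7.2 178.4]
scene [18  5 52] [259. 199.] [54.6 67.8]
scene [ 20  11 166] [104. 214.] [  -3.5 -318. ]
```

View pics/s6.png

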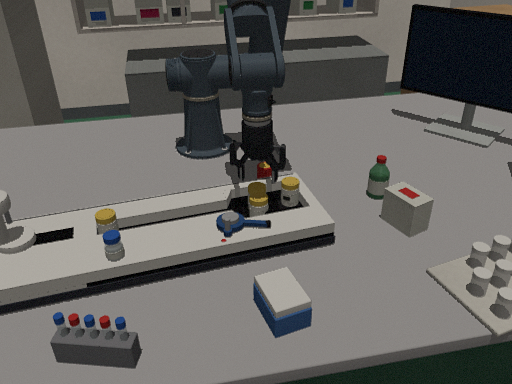

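Jar B is at the end, at (106,220), deck y about -318. Jar A is under the gripper.

>>> move_arm(
  steps=[
    {"claw": 75,"delta_pos": [0,0,20],"angular": [0,0,0]},
    {"claw": 75,"delta_pos": [0,0,30],"angular": [0,0,0]},
    {"claw": 75,"delta_pos": [0,0,20],"angular": [0,0,0]},
    {"claw": 75,"delta_pos": [0,0,9.5],"angular": [0,0,0]},
    {"claw": 75,"delta_pos": [0,0,0],"angular": [0,0,0]},
    {"claw": 60,"delta_pos": [0,0,0],"angular": [0,0,0]},
    {"claw": 44,"delta_pos": [0,0,0],"angular": [0,0,0]},
    {"claw": 44,"delta_pos": [0,0,0],"angular": [0,0,0]},
    {"claw": 44,"delta_pos": [0,0,0],"angular": [0,0,0]},
    {"claw": 44,"delta_pos": [0,0,0],"angular": [0,0,0]},
    {"claw": 44,"delta_pos": [-4,-7.5,0],"angular": [0,0,0]},
    {"claw": 44,"delta_pos": [-4.5,-7.5,0],"angular": [0,0,0]},
    {"claw": 44,"delta_pos": [-4.5,-7.5,0],"angular": [0,0,0]},
    {"claw": 44,"delta_pos": [5,-9,0],"angular": [0,0,0]},
    {"claw": 44,"delta_pos": [5,-9.3,0],"angular": [0,0,0]},
    {"claw": 44,"delta_pos": [5,-9.3,0],"angular": [0,0,0]},
    {"claw": 44,"delta_pos": [5,-9.3,0],"angular": [0,0,0]},
    {"claw": 44,"delta_pos": [5.5,-9,0],"angular": [0,0,0]},
    {"claw": 44,"delta_pos": [0,0,0],"angular": [0,0,0]},
    {"claw": 44,"delta_pos": [0,0,0],"angular": [0,0,0]},
  ],
)

```text
time_s: 19.5
ee_pos: [0.5132, 0.0339, 0.2432]
orientation: [[-0.914, 0.405, 0.001], [0.405, 0.914, -0.001], [-0.001, -0.001, -1.0]]
ft_force: [-1.9, -2.5, 8.3]
finger_gap: 0.0493
gripper_force: 26.8
```

```bash
python3 g.py 0 15 68; python3 j.py
```

```text
t 19.5 tcp deck [-0.4 15. ] z 243.2 yaw 150.0 tilt [-0.0012 -0.0006] gap 49.3 gf 26.8 F [-1.9 -2.5  8.3] q6 -1.3
tool delta mm [-0.3  0.2  2.2]
cap [407.2 177.8] 78 [-2.000e-01 -3.173e+02]
cap [257.5 195.8] 11 [-1.7 90. ]
cap [226.3 199.7] 90 [ -2.5 174.8]
scene [ 17   9 122] [290. 181.] [ -7.2 178.4]
scene [10  9 63] [260. 186.] [-8.1 92.4]
scene [ 20  11 167] [105. 214.] [  -3.6 -317.9]
```

Now I'll rotate at the mouth and slide jar A along the lane.

>>> move_arm(
  steps=[
    {"claw": 44,"delta_pos": [0,0,0],"angular": [0,0,0.15]},
    {"claw": 44,"delta_pos": [0,0,0],"angular": [0,0,0.15]},
    {"claw": 44,"delta_pos": [0,0,0],"angular": [0,0,0.15]},
    {"claw": 44,"delta_pos": [0,0,0],"angular": [0,0,0.15]},
    {"claw": 44,"delta_pos": [0,0,0],"angular": [0,0,0.15]},
    {"claw": 44,"delta_pos": [0,0,0],"angular": [0,0,0.15]},
    {"claw": 44,"delta_pos": [0,0,0],"angular": [0,0,0.147]},
    {"claw": 44,"delta_pos": [0,0,0],"angular": [0,0,0]},
    {"claw": 44,"delta_pos": [-11,0,0],"angular": [0,0,0]},
    {"claw": 44,"delta_pos": [-16,0,0],"angular": [0,0,0]},
    {"claw": 44,"delta_pos": [-16,0,0],"angular": [0,0,0]},
    {"claw": 44,"delta_pos": [-16,0,0],"angular": [0,0,0]},
    {"claw": 44,"delta_pos": [-16,0,0],"angular": [0,0,0]},
    {"claw": 44,"delta_pos": [0,0,0],"angular": [0,0,0]},
    {"claw": 44,"delta_pos": [0,0,0],"angular": [0,0,0]},
  ],
)

```text
time_s: 21.48
ee_pos: [0.5217, -0.0409, 0.2432]
orientation: [[-0.107, 0.994, 0.002], [0.994, 0.107, -0.001], [-0.002, 0.002, -1.0]]
ft_force: [0.5, -1.7, 7.6]
finger_gap: 0.0494
gripper_force: 26.8
```

```bash
python3 g.py 0 -266 68
```

```text
t 21.475 tcp deck [  0.1 -60.3] z 243.2 yaw 90.0 tilt [-0.0017  0.0019] gap 49.4 gf 26.8 F [ 0.5 -1.7  7.6] q6 -0.4
tool delta mm [-2.057e+02 -1.000e-01  2.500e+00]
```

>>> move_arm(
  steps=[
    {"claw": 44,"delta_pos": [-12,0,0],"angular": [0,0,0]},
    {"claw": 44,"delta_pos": [-20,0,0],"angular": [0,0,0]},
    {"claw": 44,"delta_pos": [-20,0,0],"angular": [0,0,0]},
    {"claw": 44,"delta_pos": [-20,0,0],"angular": [0,0,0]},
    {"claw": 44,"delta_pos": [-20,0,0],"angular": [0,0,0]},
    {"claw": 44,"delta_pos": [-20,0,0],"angular": [0,0,0]},
    {"claw": 44,"delta_pos": [-20,0,0],"angular": [0,0,0]},
    {"claw": 44,"delta_pos": [-20,0,0],"angular": [0,0,0]},
    {"claw": 44,"delta_pos": [-20,0,0],"angular": [0,0,0]},
    {"claw": 44,"delta_pos": [-20,0,0],"angular": [0,0,0]},
    {"claw": 44,"delta_pos": [-10,0,0],"angular": [0,0,0]},
    {"claw": 44,"delta_pos": [-4,0,0],"angular": [0,0,0]},
    {"claw": 44,"delta_pos": [0,0,0],"angular": [0,0,0]},
    {"claw": 44,"delta_pos": [0,0,0],"angular": [0,0,0]},
    {"claw": 66,"delta_pos": [0,0,0],"angular": [0,0,0]},
    {"claw": 66,"delta_pos": [0,0,0],"angular": [0,0,0]},
    {"claw": 66,"delta_pos": [0,0,0],"angular": [0,0,0]},
    {"claw": 66,"delta_pos": [0,0,-30],"angular": [0,0,0]},
    {"claw": 75,"delta_pos": [0,0,-50],"angular": [0,0,0]},
    {"claw": 75,"delta_pos": [0,0,0],"angular": [0,0,0]},
  ],
)

```text
time_s: 23.98
ee_pos: [0.5446, -0.2457, 0.3259]
orientation: [[-0.107, 0.994, 0.007], [0.994, 0.107, -0.005], [-0.006, 0.006, -1.0]]
ft_force: [0.5, -0.7, -0.5]
finger_gap: 0.0751
gripper_force: 0.0
```

```bash
python3 g.py -5 79 68;python3 j.py t7.png s7.png
```

```text
t 23.975 tcp deck [   1.1 -266.4] z 325.9 yaw 90.0 tilt [-0.0056  0.0065] gap 75.1 gf 0.0 F [ 0.5 -0.7 -0.5] q6 -0.72
tool delta mm [345.9  -6.5  83. ]
cap [224.1 181.9] 78 [ 46.4 175.6]
cap [261.5 196.6] 89 [-5.  79.2]
cap [240.  263.5] 26 [-176.5  157.3]
scene [12  5 52] [265. 165.] [-117.9  141. ]
scene [ 18  10 130] [256. 186.] [-10.   82.1]
scene [ 18  10 136] [297. 190.] [ 43.3 178.7]
scene [ 20  11 173] [104. 214.] [  -3.4 -318. ]
```

View pics/t7.png

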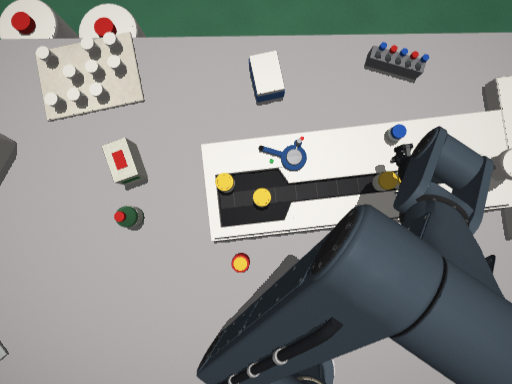

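The top view shows jar4 knocked aside to (224,182), deck (46,176). Jar3 is at (262,197), deck (-5,79). Two jars are in the lane. Jar3 is next.

>>> move_arm(
  steps=[
    {"claw": 75,"delta_pos": [26,-0.5,0],"angular": [0,0,0]},
    {"claw": 75,"delta_pos": [50,-1,0],"angular": [0,0,0]},
    {"claw": 75,"delta_pos": [50,-1,0],"angular": [0,0,0]},
    {"claw": 75,"delta_pos": [50,-1,0],"angular": [0,0,0]},
    {"claw": 75,"delta_pos": [50,-1,0],"angular": [0,0,0]},
    {"claw": 75,"delta_pos": [50,-1,0],"angular": [0,0,0]},
    {"claw": 75,"delta_pos": [40,-1,0],"angular": [0,0,0]},
    {"claw": 75,"delta_pos": [20,0,0],"angular": [0,0,0]},
    {"claw": 75,"delta_pos": [10,0,0],"angular": [0,0,0]},
    {"claw": 75,"delta_pos": [0,0,0],"angular": [0,0,0]},
    {"claw": 75,"delta_pos": [0,0,0],"angular": [0,0,0]},
  ],
)

```text
time_s: 25.45
ee_pos: [0.5001, 0.0979, 0.3219]
orientation: [[-0.106, 0.994, -0.001], [0.994, 0.106, -0.0], [-0.0, -0.001, -1.0]]
ft_force: [0.8, 0.5, -0.1]
finger_gap: 0.075
gripper_force: 0.0
```

```bash
python3 g.py -5 79 69;python3 j.py
```

```text
t 25.45 tcp deck [-6.6 79.9] z 321.9 yaw 90.0 tilt [-0.0001 -0.0006] gap 75.0 gf 0.0 F [ 0.8  0.5 -0.1] q6 -0.13
tool delta mm [-0.9  1.7 79.9]
cap [407.  177.9] 80 [-2.000e-01 -3.169e+02]
cap [222.6 181.5] 50 [ 47.8 179.5]
cap [388.2 179.9] 83 [   0.3 -266. ]
scene [ 18   9 132] [297. 190.] [ 42.8 179.1]
scene [ 19  11 164] [126. 210.] [  -3.4 -265.4]
scene [ 20  11 167] [105. 214.] [  -3.6 -317.9]
```

>>> move_arm(
  steps=[
    {"claw": 75,"delta_pos": [-1,1.5,20],"angular": [0,0,0]},
    {"claw": 75,"delta_pos": [0,0,30],"angular": [0,0,0]},
    {"claw": 75,"delta_pos": [0,0,20],"angular": [0,0,0]},
    {"claw": 75,"delta_pos": [0,0,10],"angular": [0,0,0]},
    {"claw": 75,"delta_pos": [0,0,0],"angular": [0,0,0]},
    {"claw": 60,"delta_pos": [0,0,0],"angular": [0,0,0]},
    {"claw": 44,"delta_pos": [0,0,0],"angular": [0,0,0]},
    {"claw": 44,"delta_pos": [0,0,0],"angular": [0,0,0]},
    {"claw": 44,"delta_pos": [0,0,0],"angular": [0,0,0]},
    {"claw": 44,"delta_pos": [0,0,0],"angular": [0,0,0]},
    {"claw": 44,"delta_pos": [-10,2.5,0],"angular": [0,0,0]},
    {"claw": 44,"delta_pos": [-15,2.5,0],"angular": [0,0,0]},
    {"claw": 44,"delta_pos": [-16,0,0],"angular": [0,0,0]},
    {"claw": 44,"delta_pos": [-16,0,0],"angular": [0,0,0]},
    {"claw": 44,"delta_pos": [-16,0,0],"angular": [0,0,0]},
    {"claw": 44,"delta_pos": [-16,0,0],"angular": [0,0,0]},
    {"claw": 44,"delta_pos": [-16,0,0],"angular": [0,0,0]},
    {"claw": 44,"delta_pos": [-16,0,0],"angular": [0,0,0]},
    {"claw": 44,"delta_pos": [0,0,0],"angular": [0,0,0]},
    {"claw": 44,"delta_pos": [0,0,0],"angular": [0,0,0]},
  ],
)

```text
time_s: 28.05
ee_pos: [0.5202, -0.0229, 0.2431]
orientation: [[-0.106, 0.994, 0.003], [0.994, 0.106, -0.001], [-0.002, 0.003, -1.0]]
ft_force: [-0.2, 0.0, 4.8]
finger_gap: 0.0492
gripper_force: 26.5
```

```bash
python3 g.py 0 -214 69
```

```text
t 28.05 tcp deck [  0.5 -42.3] z 243.1 yaw 90.0 tilt [-0.0015  0.0026] gap 49.2 gf 26.5 F [-0.2  0.   4.8] q6 -0.36
tool delta mm [-171.7   -0.5    1.4]
```

>>> move_arm(
  steps=[
    {"claw": 44,"delta_pos": [-12,-0.5,0],"angular": [0,0,0]},
    {"claw": 44,"delta_pos": [-20,0,0],"angular": [0,0,0]},
    {"claw": 44,"delta_pos": [-20,0,0],"angular": [0,0,0]},
    {"claw": 44,"delta_pos": [-20,0,0],"angular": [0,0,0]},
    {"claw": 44,"delta_pos": [-20,0,0],"angular": [0,0,0]},
    {"claw": 44,"delta_pos": [-20,0,0],"angular": [0,0,0]},
    {"claw": 44,"delta_pos": [-20,0,0],"angular": [0,0,0]},
    {"claw": 44,"delta_pos": [-20,0,0],"angular": [0,0,0]},
    {"claw": 44,"delta_pos": [-14,0,0],"angular": [0,0,0]},
    {"claw": 44,"delta_pos": [-6,0,0],"angular": [0,0,0]},
    {"claw": 44,"delta_pos": [0,0,0],"angular": [0,0,0]},
    {"claw": 44,"delta_pos": [0,0,0],"angular": [0,0,0]},
    {"claw": 66,"delta_pos": [0,0,0],"angular": [0,0,0]},
    {"claw": 66,"delta_pos": [0,0,0],"angular": [0,0,0]},
    {"claw": 66,"delta_pos": [0,0,0],"angular": [0,0,0]},
    {"claw": 66,"delta_pos": [0,0,-30],"angular": [0,0,0]},
    {"claw": 75,"delta_pos": [0,0,-50],"angular": [0,0,0]},
    {"claw": 75,"delta_pos": [0,0,0],"angular": [0,0,0]},
  ],
)

```text
time_s: 30.3
ee_pos: [0.5386, -0.1939, 0.3258]
orientation: [[-0.107, 0.994, 0.007], [0.994, 0.107, -0.004], [-0.005, 0.007, -1.0]]
ft_force: [0.1, -0.8, -0.5]
finger_gap: 0.0753
gripper_force: 0.0
```

```bash
python3 g.py 46.4 175.6 69;python3 j.py t8.png s8.png
```

```text
t 30.3 tcp deck [   0.6 -214.3] z 325.8 yaw 90.0 tilt [-0.005   0.0068] gap 75.3 gf 0.0 F [ 0.1 -0.8 -0.5] q6 -0.65
tool delta mm [390.3  45.3  82.1]
cap [224.1 181.9] 78 [ 46.4 175.6]
cap [240.  263.5] 26 [-176.5  157.3]
scene [12  5 52] [265. 165.] [-117.9  141. ]
scene [ 18  10 136] [297. 190.] [ 43.3 178.7]
scene [ 19  11 167] [126. 210.] [  -3.6 -265. ]
scene [ 20  11 172] [104. 214.] [  -3.3 -318.1]
```

>>> move_arm(
  steps=[
    {"claw": 75,"delta_pos": [25,3,0],"angular": [0,0,0]},
    {"claw": 75,"delta_pos": [50,6,0],"angular": [0,0,0]},
    {"claw": 75,"delta_pos": [50,6,0],"angular": [0,0,0]},
    {"claw": 75,"delta_pos": [50,6,0],"angular": [0,0,0]},
    {"claw": 75,"delta_pos": [50,6,0],"angular": [0,0,0]},
    {"claw": 75,"delta_pos": [50,6,0],"angular": [0,0,0]},
    {"claw": 75,"delta_pos": [50,6,0],"angular": [0,0,0]},
    {"claw": 75,"delta_pos": [40,5,0],"angular": [0,0,0]},
    {"claw": 75,"delta_pos": [20,2,0],"angular": [0,0,0]},
    {"claw": 75,"delta_pos": [4,0,0],"angular": [0,0,0]},
    {"claw": 75,"delta_pos": [0,0,0],"angular": [0,0,0]},
  ],
)

```text
time_s: 31.78
ee_pos: [0.5416, 0.1975, 0.3217]
orientation: [[-0.106, 0.994, -0.001], [0.994, 0.106, -0.001], [-0.001, -0.001, -1.0]]
ft_force: [-1.1, -0.2, -0.2]
finger_gap: 0.0753
gripper_force: 0.0
```

```bash
python3 g.py 46.4 175.6 69;python3 j.py
```

```text
t 31.775 tcp deck [ 45.3 174.6] z 321.7 yaw 90.0 tilt [-0.0006 -0.0012] gap 75.3 gf 0.0 F [-1.1 -0.2 -0.2] q6 0.05
tool delta mm [ 1.1  1.2 79.7]
cap [407.  177.9] 80 [-2.000e-01 -3.169e+02]
cap [388.3 179.9] 86 [ 1.000e-01 -2.661e+02]
cap [369.2 182. ] 81 [   0.4 -214.4]
scene [ 19  10 154] [147. 207.] [  -3.5 -213.2]
scene [ 19  11 164] [126. 210.] [  -3.4 -265.4]
scene [ 20  11 168] [104. 214.] [  -3.4 -318.3]
```

>>> move_arm(
  steps=[
    {"claw": 75,"delta_pos": [1,1,20],"angular": [0,0,0]},
    {"claw": 75,"delta_pos": [0,0,30],"angular": [0,0,0]},
    {"claw": 75,"delta_pos": [0,0,20],"angular": [0,0,0]},
    {"claw": 75,"delta_pos": [0,0,10],"angular": [0,0,0]},
    {"claw": 75,"delta_pos": [0,0,0],"angular": [0,0,0]},
    {"claw": 60,"delta_pos": [0,0,0],"angular": [0,0,0]},
    {"claw": 44,"delta_pos": [0,0,0],"angular": [0,0,0]},
    {"claw": 44,"delta_pos": [0,0,0],"angular": [0,0,0]},
    {"claw": 44,"delta_pos": [0,0,0],"angular": [0,0,0]},
    {"claw": 44,"delta_pos": [-10,-3.4,0],"angular": [0,0,0]},
    {"claw": 44,"delta_pos": [-16,-5.4,0],"angular": [0,0,0]},
    {"claw": 44,"delta_pos": [-16,-5.4,0],"angular": [0,0,0]},
    {"claw": 44,"delta_pos": [-16,-5.4,0],"angular": [0,0,0]},
    {"claw": 44,"delta_pos": [-16,-5.4,0],"angular": [0,0,0]},
    {"claw": 44,"delta_pos": [-16,-5.4,0],"angular": [0,0,0]},
    {"claw": 44,"delta_pos": [-16,-5.4,0],"angular": [0,0,0]},
    {"claw": 44,"delta_pos": [-16,-5.4,0],"angular": [0,0,0]},
    {"claw": 44,"delta_pos": [-14,-4.8,0],"angular": [0,0,0]},
    {"claw": 44,"delta_pos": [0,0,0],"angular": [0,0,0]},
    {"claw": 44,"delta_pos": [0,0,0],"angular": [0,0,0]},
  ],
)

```text
time_s: 34.38
ee_pos: [0.5117, 0.0587, 0.2432]
orientation: [[-0.107, 0.994, 0.002], [0.994, 0.107, -0.001], [-0.001, 0.002, -1.0]]
ft_force: [0.2, -1.5, 7.5]
finger_gap: 0.0494
gripper_force: 26.7
```

```bash
python3 g.py 0 -162 69;python3 j.py t9.png s9.png
```

```text
t 34.375 tcp deck [ 0.8 39.7] z 243.2 yaw 90.0 tilt [-0.0011  0.0019] gap 49.4 gf 26.7 F [ 0.2 -1.5  7.5] q6 -0.21
tool delta mm [-201.7   -0.8    1.4]
cap [407.  177.9] 81 [-1.000e-01 -3.168e+02]
cap [388.3 179.9] 88 [ 2.000e-01 -2.661e+02]
cap [369.4 182.1] 85 [ 1.000e-01 -2.146e+02]
scene [ 19  10 154] [147. 207.] [  -3.5 -213.2]
scene [ 19  11 164] [126. 210.] [  -3.4 -265.4]
scene [ 20  11 167] [104. 214.] [  -3.5 -318.2]
```

View pics/s9.png

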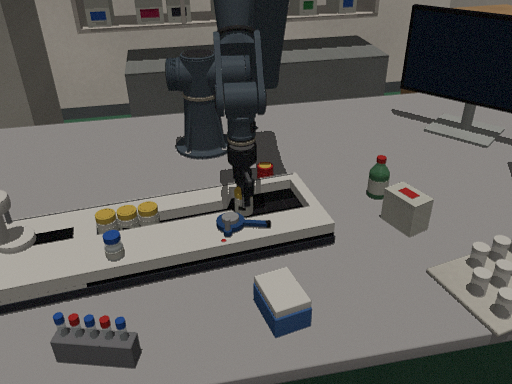

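Three jars are in the lane at (106,218), (127,214) and (148,210), and jar4 is held at the mouth. I'll slide it in and close up the file.

>>> move_arm(
  steps=[
    {"claw": 44,"delta_pos": [-12,-0.7,0],"angular": [0,0,0]},
    {"claw": 44,"delta_pos": [-20,0,0],"angular": [0,0,0]},
    {"claw": 44,"delta_pos": [-20,0,0],"angular": [0,0,0]},
    {"claw": 44,"delta_pos": [-20,0,0],"angular": [0,0,0]},
    {"claw": 44,"delta_pos": [-20,0,0],"angular": [0,0,0]},
    {"claw": 44,"delta_pos": [-20,0,0],"angular": [0,0,0]},
    {"claw": 44,"delta_pos": [-20,0,0],"angular": [0,0,0]},
    {"claw": 44,"delta_pos": [-20,0,0],"angular": [0,0,0]},
    {"claw": 44,"delta_pos": [-20,0,0],"angular": [0,0,0]},
    {"claw": 44,"delta_pos": [-16,0,0],"angular": [0,0,0]},
    {"claw": 44,"delta_pos": [-10,0,0],"angular": [0,0,0]},
    {"claw": 44,"delta_pos": [-6,0,0],"angular": [0,0,0]},
    {"claw": 44,"delta_pos": [-4,0,0],"angular": [0,0,0]},
    {"claw": 44,"delta_pos": [0,0,0],"angular": [0,0,0]},
    {"claw": 44,"delta_pos": [0,0,0],"angular": [0,0,0]},
    {"claw": 66,"delta_pos": [0,0,0],"angular": [0,0,0]},
    {"claw": 66,"delta_pos": [0,0,0],"angular": [0,0,0]},
    {"claw": 66,"delta_pos": [0,0,0],"angular": [0,0,0]},
    {"claw": 66,"delta_pos": [0,0,-30],"angular": [0,0,0]},
    {"claw": 66,"delta_pos": [0,0,-50],"angular": [0,0,0]},
  ],
)

```text
time_s: 36.98
ee_pos: [0.5322, -0.1474, 0.3211]
orientation: [[-0.106, 0.994, -0.005], [0.994, 0.106, 0.002], [0.003, -0.005, -1.0]]
ft_force: [1.6, -0.1, -0.2]
finger_gap: 0.0658
gripper_force: 0.0
```

```bash
python3 g.py 125 -75 76;python3 j.py t10.png s10.png
python3 - <<'E'
from h import *
c=cap('scene');h=cv2.cvtColor(c['img'],cv2.COLOR_RGB2HSV)
for a in(0,.05,.1,.15,.2,.3):
  t=np.radians(-30)+a;X=d2w(95+42*np.cos(t),-20+42*np.sin(t));print(a,np.round(proj(c,[X[0],X[1],.121])))
cv2.imwrite('pics/ring.png',cv2.cvtColor(cv2.resize(c['img'][195:250,190:280],None,fx=6,fy=6,interpolation=cv2.INTER_CUBIC),cv2.COLOR_RGB2BGR))
E
```

```text
t 36.975 tcp deck [  -0.8 -167.3] z 321.1 yaw 90.0 tilt [ 0.003  -0.0045] gap 65.8 gf 0.0 F [ 1.6 -0.1 -0.2] q6 -0.58
tool delta mm [ 92.1 126.2  71.8]
cap [240.  263.5] 26 [-176.5  157.3]
scene [12  5 52] [265. 165.] [-117.9  141. ]
scene [ 26  11 177] [147. 207.] [  -2.8 -213.8]
scene [ 20  11 164] [125. 210.] [  -3.7 -267.3]
scene [ 20  11 170] [104. 214.] [  -3.3 -318.1]
0 [225. 218.]
0.05 [226. 218.]
0.1 [227. 218.]
0.15 [227. 218.]
0.2 [228. 218.]
0.3 [230. 218.]
```

View pics/ring.png

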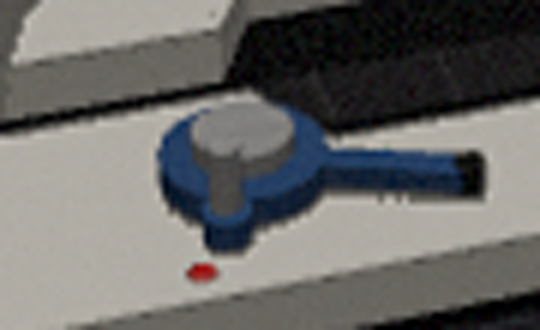

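The crop shows the pin top at (226,155), full-frame about (228,221), which is a ring angle of about 0.12 rad, just past the red mark. The file in the lane is intact. I'll move above the pin with the jaws tangential.

>>> move_arm(
  steps=[
    {"claw": 50,"delta_pos": [20,20,0],"angular": [0,0,0]},
    {"claw": 50,"delta_pos": [37,38,0],"angular": [0,0,0]},
    {"claw": 50,"delta_pos": [37,38,0],"angular": [0,0,0]},
    {"claw": 50,"delta_pos": [37,38.5,0],"angular": [0,0,0]},
    {"claw": 50,"delta_pos": [0,0,0],"angular": [0,0,0.179]},
    {"claw": 50,"delta_pos": [0,0,0],"angular": [0,0,0.179]},
    {"claw": 50,"delta_pos": [0,0,0],"angular": [0,0,0.179]},
    {"claw": 50,"delta_pos": [0,0,0],"angular": [0,0,0.179]},
    {"claw": 50,"delta_pos": [0,0,0],"angular": [0,0,0.179]},
    {"claw": 50,"delta_pos": [0,0,0],"angular": [0,0,0.179]},
    {"claw": 50,"delta_pos": [0,0,0],"angular": [0,0,0.179]},
    {"claw": 50,"delta_pos": [0,0,0],"angular": [0,0,0.179]},
    {"claw": 50,"delta_pos": [0,0,0],"angular": [0,0,0.179]},
    {"claw": 50,"delta_pos": [0,0,0],"angular": [0,0,0.179]},
    {"claw": 50,"delta_pos": [0,0,0],"angular": [0,0,0.179]},
    {"claw": 50,"delta_pos": [0,0,0],"angular": [0,0,0]},
    {"claw": 50,"delta_pos": [0,0,0],"angular": [0,0,0]},
  ],
)

```text
time_s: 39.25
ee_pos: [0.6523, -0.003, 0.3212]
orientation: [[0.959, -0.285, -0.002], [-0.285, -0.959, 0.0], [-0.002, 0.0, -1.0]]
ft_force: [0.1, 1.0, 0.5]
finger_gap: 0.0502
gripper_force: 0.0
```

```bash
python3 g.py 133.7 -36.4 103;python3 j.py t11.png s11.png
python3 - <<'E'
import cv2
a=cv2.imread('pics/s11.png')[150:260,70:290];cv2.imwrite('pics/c11.png',cv2.resize(a,None,fx=3.5,fy=3.5,interpolation=cv2.INTER_CUBIC))
E
```

```text
t 39.25 tcp deck [134.  -36.6] z 321.2 yaw -22.7 tilt [-0.0017  0.0002] gap 50.2 gf 0.0 F [0.1 1.  0.5] q6 1.68
tool delta mm [-0.2 -0.1 45.2]
cap [406.8 177.9] 84 [-2.000e-01 -3.163e+02]
cap [388.6 179.9] 94 [ 1.000e-01 -2.668e+02]
cap [370.4 181.9] 99 [   0.4 -217.4]
cap [352.7 182.8] 60 [   3.5 -169.9]
scene [ 18  10 150] [165. 203.] [  -3.2 -166.4]
scene [ 20  11 159] [145. 207.] [  -3.3 -217. ]
scene [ 20  11 163] [125. 210.] [  -3.7 -267.2]
scene [ 20  11 169] [104. 214.] [  -3.4 -318.2]
```

View pics/c11.png

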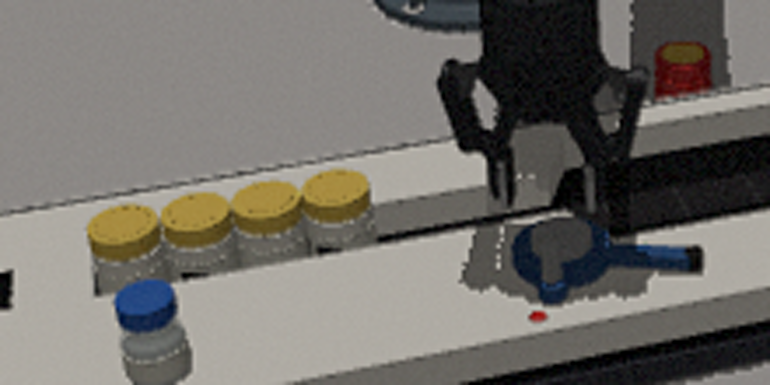

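All four jars stand upright in file at crop (125..340, 190..250), and the jaws straddle the pin at (548,270). I'll descend and cage it.

>>> move_arm(
  steps=[
    {"claw": 50,"delta_pos": [0,0,15],"angular": [0,0,0]},
    {"claw": 50,"delta_pos": [0,0,20],"angular": [0,0,0]},
    {"claw": 50,"delta_pos": [0,0,10],"angular": [0,0,0]},
    {"claw": 50,"delta_pos": [0,0,0],"angular": [0,0,0]},
    {"claw": 30,"delta_pos": [0,0,0],"angular": [0,0,0]},
    {"claw": 18,"delta_pos": [0,0,0],"angular": [0,0,0]},
    {"claw": 18,"delta_pos": [0,0,0],"angular": [0,0,0]},
    {"claw": 18,"delta_pos": [0,0,0],"angular": [0,0,0]},
    {"claw": 18,"delta_pos": [-0.2,-4,0],"angular": [0,0,-0.1]},
    {"claw": 18,"delta_pos": [-0.5,-6.7,0],"angular": [0,0,-0.16]},
    {"claw": 18,"delta_pos": [-0.5,-6.7,0],"angular": [0,0,-0.16]},
    {"claw": 18,"delta_pos": [0,0,0],"angular": [0,0,0]},
  ],
)

```text
time_s: 40.85
ee_pos: [0.654, 0.0145, 0.2774]
orientation: [[0.992, 0.127, 0.0], [0.127, -0.992, -0.0], [0.0, 0.0, -1.0]]
ft_force: [0.3, 0.2, 0.6]
finger_gap: 0.0179
gripper_force: 0.0
```

```bash
python3 g.py
python3 - <<'E'
from h import *
s=bot.get_obs();p=w2d(s['ee_pos'])-[95,-20];print('r',np.hypot(*p),'phi',np.degrees(np.arctan2(p[1],p[0])))
c=cap('scene');cv2.imwrite('pics/c12.png',cv2.cvtColor(cv2.resize(c['img'][150:250,190:300],None,fx=5,fy=5,interpolation=cv2.INTER_CUBIC),cv2.COLOR_RGB2BGR))
E
```

```text
t 40.85 tcp deck [137.5 -19.4] z 277.4 yaw 1.2 tilt [0.0002 0.0001] gap 17.9 gf 0.0 F [0.3 0.2 0.6] q6 1.3
r 42.49779771075632 phi 0.8264091146077125
```

View pics/c12.png

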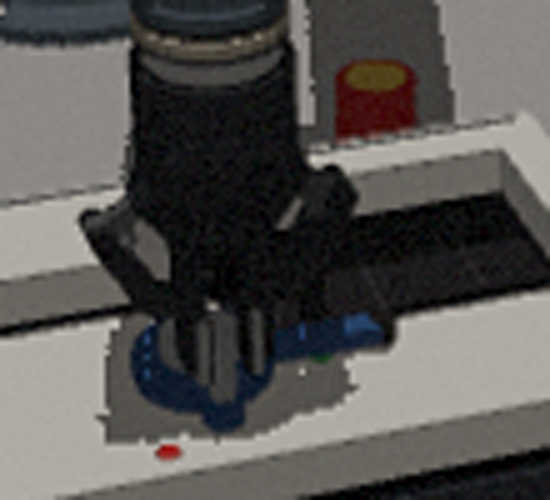

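The pin at crop (222,380) is between the fingers and the blue finger has turned, so the ring follows. I'll continue the arc.

>>> move_arm(
  steps=[
    {"claw": 18,"delta_pos": [-0.5,-6.7,0],"angular": [0,0,-0.16]},
    {"claw": 18,"delta_pos": [-0.5,-6.7,0],"angular": [0,0,-0.16]},
    {"claw": 18,"delta_pos": [-0.5,-6.7,0],"angular": [0,0,-0.16]},
    {"claw": 18,"delta_pos": [-0.5,-6.7,0],"angular": [0,0,-0.16]},
    {"claw": 18,"delta_pos": [-0.5,-6.7,0],"angular": [0,0,-0.16]},
    {"claw": 18,"delta_pos": [-0.5,-6.7,0],"angular": [0,0,-0.16]},
    {"claw": 18,"delta_pos": [-0.5,-6.7,0],"angular": [0,0,-0.16]},
    {"claw": 18,"delta_pos": [-0.5,-6.7,0],"angular": [0,0,-0.16]},
    {"claw": 18,"delta_pos": [-0.5,-6.7,0],"angular": [0,0,-0.16]},
    {"claw": 18,"delta_pos": [-0.3,-5.5,0],"angular": [0,0,-0.13]},
    {"claw": 18,"delta_pos": [0,-2,0],"angular": [0,0,0]},
    {"claw": 18,"delta_pos": [0,0,0],"angular": [0,0,0]},
    {"claw": 18,"delta_pos": [0,0,0],"angular": [0,0,0]},
  ],
)

```text
time_s: 42.52
ee_pos: [0.6055, 0.0507, 0.2774]
orientation: [[-0.126, 0.992, 0.001], [0.992, 0.126, 0.0], [0.0, 0.001, -1.0]]
ft_force: [1.2, 1.5, 0.6]
finger_gap: 0.0183
gripper_force: 0.8
```

```bash
cat > r.py <<'E'
from h import *
s=bot.get_obs();p=w2d(s['ee_pos'])-[95,-20];print('r',np.hypot(*p),'phi',np.degrees(np.arctan2(p[1],p[0])))
E
python3 g.py; python3 r.py
```

```text
t 42.525 tcp deck [93.1 21.8] z 277.4 yaw 91.1 tilt [0.     0.0009] gap 18.3 gf 0.8 F [1.2 1.5 0.6] q6 -0.23
r 41.81727401371309 phi 92.57681497741851
```

>>> move_arm(
  steps=[
    {"claw": 18,"delta_pos": [0,-1,0],"angular": [0,0,0]},
    {"claw": 18,"delta_pos": [0,-1,0],"angular": [0,0,0]},
    {"claw": 18,"delta_pos": [0,-1,0],"angular": [0,0,0]},
    {"claw": 18,"delta_pos": [0,0,0],"angular": [0,0,0]},
    {"claw": 18,"delta_pos": [0,0,0],"angular": [0,0,0]},
  ],
)

```text
time_s: 43.15
ee_pos: [0.6037, 0.0505, 0.2775]
orientation: [[-0.127, 0.992, 0.006], [0.992, 0.127, 0.001], [-0.0, 0.006, -1.0]]
ft_force: [6.2, 3.9, -2.8]
finger_gap: 0.0179
gripper_force: 3.3
```

```bash
python3 g.py; python3 r.py
```

```text
t 43.15 tcp deck [91.3 21.7] z 277.5 yaw 91.2 tilt [-0.0002  0.0057] gap 17.9 gf 3.3 F [ 6.2  3.9 -2.8] q6 -0.23
r 41.90333092442164 phi 95.00767836461117
```

Resistance rose to 6 N, against about 1.4 N of ring friction, so it's at the end of travel. I'll release and retreat.

>>> move_arm(
  steps=[
    {"claw": 40,"delta_pos": [0,3,0],"angular": [0,0,0]},
    {"claw": 50,"delta_pos": [0,0,0],"angular": [0,0,0]},
    {"claw": 50,"delta_pos": [0,0,0],"angular": [0,0,0]},
    {"claw": 50,"delta_pos": [0,0,-20],"angular": [0,0,0]},
    {"claw": 50,"delta_pos": [0,0,-50],"angular": [0,0,0]},
    {"claw": 50,"delta_pos": [0,0,-60],"angular": [0,0,0]},
    {"claw": 50,"delta_pos": [30,0,-30],"angular": [0,0,0]},
    {"claw": 50,"delta_pos": [50,0,0],"angular": [0,0,0]},
    {"claw": 50,"delta_pos": [50,0,0],"angular": [0,0,0]},
    {"claw": 50,"delta_pos": [50,0,0],"angular": [0,0,0]},
    {"claw": 50,"delta_pos": [20,0,0],"angular": [0,0,0]},
    {"claw": 50,"delta_pos": [0,0,0],"angular": [0,0,0]},
    {"claw": 50,"delta_pos": [0,0,0],"angular": [0,0,0]},
  ],
)

```text
time_s: 44.78
ee_pos: [0.5799, 0.2477, 0.437]
orientation: [[-0.126, 0.992, -0.0], [0.992, 0.126, -0.001], [-0.001, -0.001, -1.0]]
ft_force: [0.2, 0.3, -0.5]
finger_gap: 0.0501
gripper_force: 0.0
```

```bash
python3 g.py; python3 j.py t13.png s13.png
python3 - <<'E'
from h import *
c=cap('top');c['img'];cv2.imwrite('pics/c13.png',cv2.cvtColor(cv2.resize(c['img'][120:250,195:425],None,fx=3.4,fy=3.4,interpolation=cv2.INTER_CUBIC),cv2.COLOR_RGB2BGR))
for X in([95,22,.121],[-7,-20,.088]):
    print(proj(c,[*d2w(*X[:2]),X[2]]))
E
```

```text
t 44.775 tcp deck [ 88.7 220.4] z 437.0 yaw 91.1 tilt [-0.001  -0.0005] gap 50.1 gf 0.0 F [ 0.2  0.3 -0.5] q6 0.1
cap [406.8 177.8] 83 [-1.000e-01 -3.164e+02]
cap [388.6 179.9] 94 [ 1.000e-01 -2.668e+02]
cap [370.4 181.9] 99 [   0.4 -217.4]
cap [352.4 184. ] 87 [   0.5 -168.6]
cap [241.1 263.2] 13 [-175.9  154.3]
scene [11  5 43] [264. 165.] [-117.7  138.3]
scene [ 59  17 474] [145. 207.] [  -3.4 -218.6]
scene [ 20  11 168] [104. 214.] [  -3.4 -318.3]
(np.float64(278.37497752196373), np.float64(157.02970158726575))
(np.float64(297.2992692044795), np.float64(193.5761401006288))
```

View pics/c13.png

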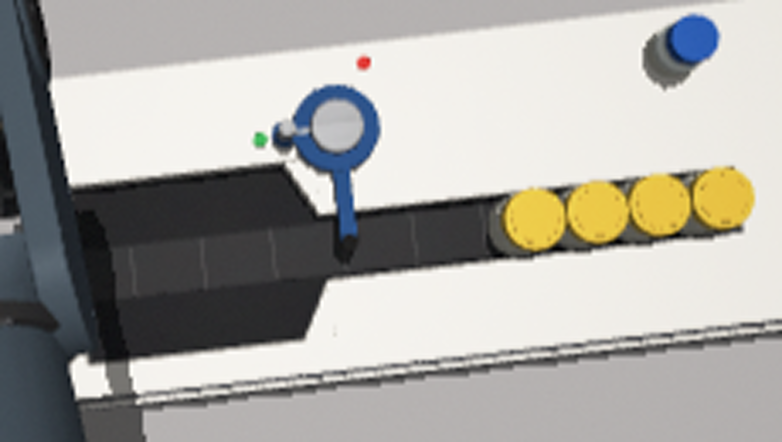

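The ring finger crosses the mouth at crop (347,243), where the locked position predicts (348,250). The pin is at the green mark, and the four jars stand in file at the stop. Handing in.

```bash
python3 -c "
from bench import bot
print(bot.sign_off())"
```

```text
the job is handed in; nothing more can be done
None
```

I handed the job in with the four jars in single file in the lane, the first about 2–3 mm from the end stop, and the lock ring turned fully to the green mark; sign-off returned no verdict, so I don't know whether it passed.

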